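Put the painted slab vase away in the curing box

ROBOT

A 6-joint arm with a two-finger parallel gripper is mounted at the origin on the work surface. World frame = base frame: x ahead of the robot, y to its left, z up, the work surface at z = 0. Lengths are in m, angles in rad, forces in N, time in s.
With the tool pointing down it reaches from about 0.3 to 0.775 m from the base axis. Payload 14.6 kg.
Tool frame: the origin (TCP) lies between the finger pads; the fingertips stand 8 mm ahead of it and the grasp point (between the pads) lies 11 mm behind it (env.tip_extent is the distance from the TCP to the fingertips, in m); z points along the fingers, y is the line along which they close (so a half turn about z gives the same grasp; the last joint's range is limited). The gripper opens to 85 mm and grips with 20 to 120 N. Pads are 22 mm wide; open, the fingers measure 114 mm over their backs; the gripper's body (76 mm by 85 mm) begins 54 mm behind the grasp point. The pads swing forward as they close: fully open they stand 13 mm farther back than shut.
Start: joints at [1.188, 0.3, 1.521, -0, 1.321, -0.067], TCP at [0.171, 0.523, 0.239] pointing down, gripper open.
Joint ranges: [-3.03, 3.03], [-0.79, 2.21], [0.23, 2.52], [-1.04, 4.18], [0, 3.07], [-2.55, 2.55]. Speed limits (rad/s): [2.22, 2.22, 2.57, 3.14, 3.14, 3.14].

INTERFACE

Orientations are given as a rotation vector (axis times angle).
In Python, from cell import env, cams, find_in gives the robot as it stands.
- The arm moves only by the tool arm_command, never from a script. Its argument "rows" is a list of rows, each a list of 3 entries, a list of its own where there are three numbers: the opening, from 0 (shut) to 1 (fully open), then the shift along the tool's x, y, z in mm, then the turn about the tool's z in rad. In form: [[claw, [x, y, z], yaw], ...]. A call has 1 to 5 rows; each row is the pose to reach, as a shift and turn from the pose commanded when the call began, along the tool's axes at that moment; what a row does not reach only later rows make up. A row lasts 1/12 s, in which the tool goes at most 41.7 mm and 7.16 degrees, less where a joint would pass 70% of its speed; a pose out of reach is approached as far as the arm can. A call with a gripper value outside its range is refused whole. The fingers move at their own pace and stop on an object; "newtons" is the grip in N (left out, the last holds). Time passes only in rows, so rows that repeat a pose let the fingers close. It gives the time, the measured TCP pose, the force, the opening and the grip force at its end, in the units of the state.
- env.get_state(): the state, without advancing time (a new reading comes with each control period).
- cams.get_image(name): name is "scene" or "top"; returns the picture (480x640x3 uint8, blue, green, red); there is no depth.
- cams.camera_info(name): a dict with "vertical_fov" (degrees; the focal length in pixels is half the picture's height over the tangent of half this angle, whatever the lens; pixels are square), "cx", "cy" (the principal point, pixels), "extrinsics" (4x4, takes a point from world to camera coordinates). Camera axes: x right, y up, looking along -z (the intrinsics and any distortion apply to the point x, -y, -z); pixel columns grow to the right and rows downward; lengths in m; the calibration is good to about 2 mm. A picture is of the moment at which its call begins. camera_info takes no time and is no camera call.
- env.sign_off(): hands the job in; it is judged then, once.
Trained networks look in the newest picture that a camera, given by its name, has taken for a name from the list of things; names that differ only in an ending like _2 or _b are one class to them, and where a whole thing is asked for, a point or a joint stands for the part that bears it (a point fixed in the world has none). Each returns a list of dicts, best first, with "p" (0 to 1); they miss things now and then, are a little off and sometimes report something else, mostly with a low value. They report only what shows in the picture. A call takes as long as a camera call. They do not tell look-alikes from the thing itself.
- find_in(name, camera): "box" ([left, top, width, height] in pixels, round what is visible of it).
The state is a dict: "time": time; "joint_positions": joint angles; "joint_vel": joint speeds; "tau": joint torques, N m; "ee_pos": TCP position; "eef_rot": TCP orientation; "force": force on the tool from outside, world axes, zero at the start; "moment": the same for the moment, N m; "finger_gap": opening from 0.0 (shut) to 1.0 (fully open); "grip_force": force on a finger pad.
Only numpy, scipy, OpenCV 4.12 (cv2) and the standard library are available. Lean on these libraries where they do the work, as an engineer would, in place of code of your own. Each camera call takes 0.05 s, during which the arm holds its last target. There are 200 camera calls.

TASK

The painted rectangular vase has to go into the curing box to set, away from dust: first slide the box's top door fully open. Lift the vase from the row it shares with two round ones, which must stay standing in their places, and stand it on the middle of the turntable; let go and take it again across its thin sides, because the box's bay leaves no room for fingers at its ends. Lower it upright onto the floor of the bay without dropping it, and slide the door fully shut over it.

Things in the scene. Friction and masses are not known exactly. Their poses are not given: they have to be found in the camera images.
- slab_vase: The vase to put away: white ceramic, rectangular, 68 long (its x) x 28 thick (its y) x 46 high, plus a round neck 18 diameter, 8 high, in the middle of its top; black strokes on its broad sides; about 160 g. Origin: centre of its underside. Starts in any of the three places on the ware board; gaps beside its broad sides about 13 mm, its ends free.
- round_vase_a: Round white bud vase, 44 diameter, 46 high plus a neck as on the slab vase, one black band. Origin: centre of its underside. Stays where it is, standing.
- round_vase_b: A second, identical round bud vase. Stays where it is, standing.
- board: Fixed plywood ware board, 140 (x) x 210 (y), its top 15 above the bench, carrying the three vases in a row along its y, 49 apart; the slab vase's x (length) points along the board's x. Origin: centre of its underside.
- wheel_top (a point): Centre of the turntable's paper-covered top, a level disc of 180 diameter, 50 above the bench. The disc turns about the vertical against a stiff bearing.
- cure_box: Fixed dark wooden curing box, 72 high. Origin: on the bench under the middle of its bay; the box spans x -65 to +65, y -60 to +200. The bay is an open-topped well 82 (x) x 88 (y), floor 15 above the bench, rim at 72; the rest, towards +y, is closed. Two tracks on top (to 82 high) run along y.
- door (a joint): Clear sliding door, aluminium frame, 116 (x) x 108 (y), in the tracks on top of the box (underside 74, top 80 above the bench). 0 = fully shut, over the bay; 0.12 m = fully open, slid along the box's +y onto the closed part. It stays where it is left; sliding takes about 2 N.
- door_handle (a point): Middle of the top of the door's upright pull: an aluminium bar 50 long (box x) x 12 thick (box y), standing 32 above the door's top, so this point is 112 above the bench; centred on the door, moves with it.
Not all that is in view belongs to the job. What is shaped like the slab_vase but orange or turquoise is not meant. What is shaped like the round_vase_b but brown is not meant.

How it is judged:
By the outcome, as a careful person would: the job done as asked, in the order asked, and still so for the second after the job is handed in, with the robot touching nothing.
It also fails if it takes over 72 s, if anything falls off the work surface, if the arm or the gripper's body presses on something with over 40 N, if the wrist force passes 120 N, or if a joint passes its speed limit or range.

## Working session

There is one attempt and no reset: what is moved stays moved. The work goes in short steps, Python scripts to look and compute and a tool call to move; the robot and the scene stay as the last step left them, time stands still between calls to the robot, and variables do not carry over. Pictures are saved under pics/ and viewed, at most 10 in all, crops included, and the job is handed in when it is done.

Besides the shell and the picture viewer there is one more tool, called after "Emit:" as name(argument=value, ...), one argument or row to a line, values as JSON. arm_command: Moves the arm, as the interface text tells. Its arguments: {"type":"object","properties":{"rows":{"type":"array"},"newtons":{"type":"number"}},"required":["rows"]}

```bash
ls; mkdir -p pics; python3 - <<'E'
from cell import env,cams,find_in
import cv2,numpy as np
s=env.get_state();print(s['time'],s['ee_pos'],s['eef_rot'],s['finger_gap'],s['force'])
for n in("scene","top"):
    cv2.imwrite(f"pics/{n}0.png",cams.get_image(n)); i=cams.camera_info(n);print(n,{k:(np.round(v,4).tolist()) for k,v in i.items() if not isinstance(v,str)})
    for t in("slab_vase","round_vase_a","board","wheel_top","cure_box","door","door_handle"):
        print(t,[(np.round(d['box']).tolist(),round(d['p'],2)) for d in find_in(t,n)[:5]])
E
```

```text
pics
0.0 [0.17072053 0.52258652 0.23871244] [-4.93919534e-01 -3.10223367e+00  1.84264591e-03] 1.0002755370668635 [-1.05489382e+00 -1.47138839e-01  2.49157098e-04]
scene {'vertical_fov': 48.3559, 'cx': 314.0925, 'cy': 243.7418, 'extrinsics': [[0.6852, 0.728, -0.0223, -0.1887], [-0.4536, 0.4506, 0.7689, 0.1883], [0.5698, -0.5167, 0.639, -1.4577], [0.0, 0.0, 0.0, 1.0]]}
slab_vase [([121.0, 334.0, 35.0, 37.0], 0.67), ([133.0, 280.0, 21.0, 46.0], 0.64)]
round_vase_a [([236.0, 326.0, 30.0, 31.0], 0.93), ([256.0, 254.0, 19.0, 25.0], 0.77), ([288.0, 300.0, 19.0, 33.0], 0.69)]
board [([209.0, 292.0, 132.0, 106.0], 0.61)]
wheel_top [([331.0, 224.0, 87.0, 60.0], 0.55)]
cure_box [([423.0, 173.0, 128.0, 91.0], 0.72)]
door [([434.0, 193.0, 72.0, 44.0], 0.86)]
door_handle [([432.0, 193.0, 73.0, 44.0], 0.73)]
top {'vertical_fov': 44.485, 'cx': 324.7528, 'cy': 245.4232, 'extrinsics': [[0.0243, -0.9997, 0.0005, -0.1695], [0.9978, 0.0242, 0.0617, -0.4217], [-0.0617, -0.001, 0.9981, -1.2856], [0.0, 0.0, 0.0, 1.0]]}
slab_vase [([391.0, 195.0, 20.0, 35.0], 0.88), ([481.0, 262.0, 16.0, 29.0], 0.78), ([448.0, 311.0, 25.0, 31.0], 0.76)]
round_vase_a [([412.0, 206.0, 22.0, 20.0], 0.87), ([367.0, 200.0, 24.0, 16.0], 0.68), ([338.0, 270.0, 24.0, 23.0], 0.55)]
board [([345.0, 174.0, 105.0, 74.0], 0.6)]
wheel_top [([228.0, 170.0, 86.0, 87.0], 0.6)]
cure_box [([70.0, 122.0, 146.0, 86.0], 0.64)]
door [([139.0, 136.0, 59.0, 60.0], 0.66), ([71.0, 126.0, 142.0, 84.0], 0.41)]
door_handle [([140.0, 138.0, 60.0, 60.0], 0.75)]
```

View pics/scene0.png

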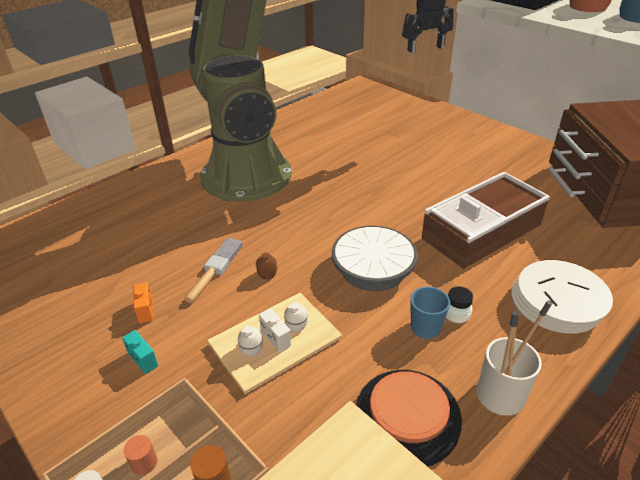

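View pics/top0.png

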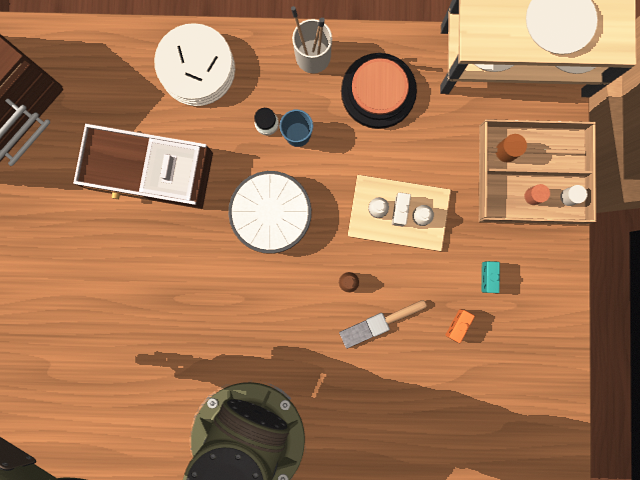

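Candidates for slab_vase: white at top (401,209) / scene (275,330), orange at top (461,326), and turquoise at top (491,277). I choose the white one in the middle of the board. The round vases are at top (378,208) and (423,215), and the brown one at (349,282) is not meant. The box is at the left (75–210, 125–205), with the door over its right end.

```bash
cat > h.py <<'E'
from cell import env,cams,find_in
import cv2,numpy as np
def cam(n):
    i=cams.camera_info(n);E=np.array(i['extrinsics']);f=240/np.tan(np.radians(i['vertical_fov'])/2);return E,f,i['cx'],i['cy']
def px(n,P):
    E,f,cx,cy=cam(n);c=np.atleast_2d(P)@E[:3,:3].T+E[:3,3];return np.c_[cx+f*c[:,0]/-c[:,2],cy-f*c[:,1]/-c[:,2]]
def at(n,uv,z):
    E,f,cx,cy=cam(n);R=E[:3,:3];o=-R.T@E[:3,3];uv=np.atleast_2d(uv).astype(float)
    d=np.c_[(uv[:,0]-cx)/f,-(uv[:,1]-cy)/f,-np.ones(len(uv))]@R;return o+d*((z-o[2])/d[:,2])[:,None]
def crop(im,x,y,w,h,k):return cv2.resize(im[y:y+h,x:x+w],None,fx=k,fy=k,interpolation=cv2.INTER_CUBIC)
E
python3 - <<'E'
import cv2,numpy as np
from h import *
t=cv2.imread('pics/top0.png');s=cv2.imread('pics/scene0.png')
a=np.hstack([crop(t,350,180,100,75,4),crop(s,225,285,100,75,4)])
b=np.hstack([crop(t,70,115,160,100,2.5),crop(s,410,165,160,100,2.5)])
cv2.imwrite('pics/c1.png',np.vstack([a,b]))
E
```

```text
(no output)
```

View pics/c1.png

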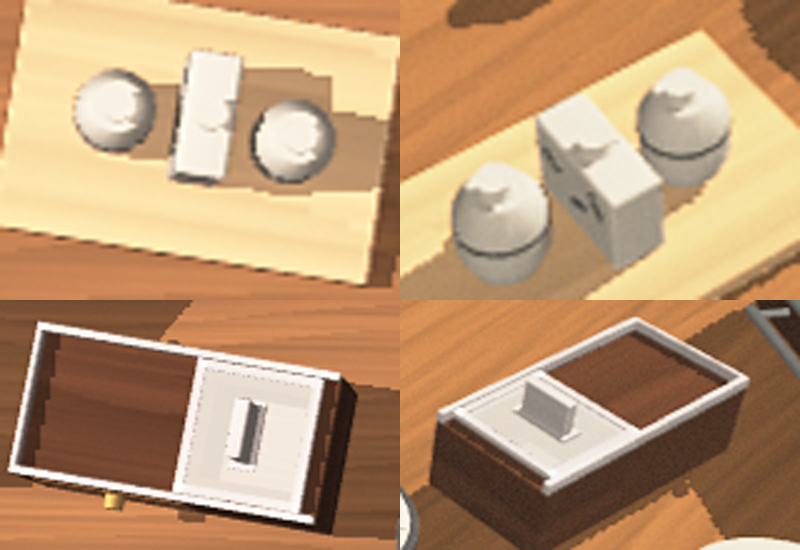

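The crop confirms the choice: the white slab with black strokes stands in the middle of the row, between the two round vases. In the top view, the box's bay and door are at the right (−y) end, so opening means moving to image left.

```bash
cat >> h.py <<'E'
def lowsat(im,sat=60,v=90):
    h=cv2.cvtColor(im,cv2.COLOR_BGR2HSV);return ((h[...,1]<sat)&(h[...,2]>v)).astype(np.uint8)
def comp(m,p):
    n,l=cv2.connectedComponents(m);y,x=np.nonzero(l==l[p[1],p[0]]);return np.c_[x,y].astype(np.float32)
def rect(n,pts,z):
    h=cv2.convexHull(pts)[:,0];w=at(n,h,z)[:,:2];r=cv2.minAreaRect((w*1000).astype(np.float32));return np.round(r[0],1),np.round(r[1],1),round(r[2],1)
def slab_pts(x,y,a,z,L=.068,W=.028,H=.046):
    c,s=np.cos(a),np.sin(a);q=np.array([[i*L/2,j*W/2,k*H] for i in(-1,1) for j in(-1,1) for k in(0,1)])
    t=np.linspace(0,6.28,24);r=np.array([.009*np.cos(t),.009*np.sin(t),0*t+.054]).T
    return q@np.array([[c,s,0],[-s,c,0],[0,0,1]])+[x,y,z], r+[x,y,z]
def fit_slab(masks,x0,z,k=6):
    from scipy.optimize import minimize
    up={}
    for n,m in masks.items():
        y,x=np.nonzero(m);o=np.array([x.min()-6,y.min()-6]);sub=m[o[1]:y.max()+7,o[0]:x.max()+7].astype(np.float32)
        up[n]=(o,(cv2.resize(sub,None,fx=k,fy=k,interpolation=cv2.INTER_LINEAR)>.5).astype(np.uint8))
    def cost(p):
        c=0
        for n,(o,m) in up.items():
            r=np.zeros_like(m)
            for P in slab_pts(p[0]/1e3,p[1]/1e3,p[2],z):
                cv2.fillConvexPoly(r,cv2.convexHull(np.round(((px(n,P)-o)+.5)*k-.5).astype(np.int32)),1)
            c+=(r!=m).sum()/m.sum()
        return c
    best=None
    for d in (4,2,1):
        r=minimize(cost,x0,method='Nelder-Mead',options=dict(initial_simplex=[x0]+[np.add(x0,v) for v in([d*2,0,0],[0,d*2,0],[0,0,.05*d])]));x0=r.x
    return x0,r.fun
E
python3 - <<'E'
from h import *
t=cv2.imread('pics/top0.png');s=cv2.imread('pics/scene0.png')
mt,ms=lowsat(t),lowsat(s)
M={}
for n,m,p in(('top',mt,(400,209)),('scene',ms,(272,335))):
    c=comp(m,p);k=np.zeros((480,640),np.uint8);cv2.fillConvexPoly(k,cv2.convexHull(c.astype(np.int32)),1);M[n]=k
    print(n,c.min(0),c.max(0),len(c))
x0=at('top',[[402,206]],.061)[0];print(x0)
for mm in (M,{'top':M['top']},{'scene':M['scene']}):print(fit_slab(mm,[x0[0]*1e3,x0[1]*1e3,-.15],.015))
for p in((378,207),(424,214)):
    c=comp(mt,p);(u,v),r=cv2.minEnclosingCircle(c);print('round',at('top',[[u,v]],.045),r*2.1,len(c))
# board
h=cv2.cvtColor(t,cv2.COLOR_BGR2HSV)
c=comp(mt,(270,200));e=cv2.fitEllipse(cv2.convexHull(c));print('wheel',at('top',[e[0]],.05),e)
b=np.array([[38,322],[340,372],[313,523],[10,470]],float);b[:,0]=70+b[:,0]/2.5-.3;b[:,1]=115+(b[:,1]-300)/2.5-.3
w=at('top',b,.082)[:,:2];print('boxman',np.round(w*1e3),[round(np.linalg.norm(w[i]-w[i-1])*1e3) for i in range(4)])
c=comp(mt,(int(b[0,0])+8,int(b[0,1])+3));print(len(c),rect('top',c,.082))
E
```

```text
top [392. 193.] [410. 225.] 451
scene [259. 302.] [307. 351.] 1360
[ 0.51126887 -0.32251366  0.061     ]
(array([ 5.08023784e+02, -3.22259473e+02, -1.39300909e-01]), np.float64(0.6714779069899625))
(array([ 5.07010842e+02, -3.22456317e+02, -1.37824384e-01]), np.float64(0.07107344632768361))
(array([ 507.32697975, -299.19638105,    0.7257689 ]), np.float64(0.37048960429242117))
round [[ 0.50937263 -0.27279778  0.045     ]] 21.214743232727052 312
round [[ 0.49489266 -0.37036925  0.045     ]] 21.924854278564453 323
wheel [[ 0.49398664 -0.0378071   0.05      ]] ((269.25421142578125, 211.426025390625), (81.39257049560547, 81.94916534423828), 46.12344741821289)
boxman [[668. 356.]
 [632.  98.]
 [502. 116.]
 [541. 373.]] [128, 260, 130, 260]
3827 (array([584.9, 236. ]), array([262.1, 131. ]), 81.6)
```

```bash
python3 - <<'E'
from h import *
o=np.array([.5749,.1667]);a=-.1435;c,s_=np.cos(a),np.sin(a);R=np.array([[c,-s_],[s_,c]])
def box(x0,x1,y0,y1,z):return np.c_[np.array([[x0,y0],[x1,y0],[x1,y1],[x0,y1]])/1e3@R.T+o,np.full(4,z)]
out=[]
for n,vw in(('top',((345,175,100,75,4),(70,115,160,100,2.5))),('scene',((225,285,100,75,4),(410,165,160,100,2.5)))):
    im=cv2.imread(f'pics/{n}0.png');col=[]
    for x,y,w,h,k in vw:
        g=crop(im,x,y,w,h,k)
        def P(q,co):cv2.polylines(g,[np.round((px(n,q)-[x,y]+.5)*k-.5).astype(np.int32)],True,co,1)
        q,r=slab_pts(.507,-.3224,-.138,.015);P(q[1::2][[0,1,3,2]],(0,0,255));P(q[::2][[0,1,3,2]],(255,0,0));P(r,(0,255,0))
        P(box(-65,65,-60,200,.072),(255,0,0));P(box(-65,65,-60,200,.082),(0,255,0));P(box(-58,58,-54,54,.08),(0,0,255));P(box(-25,25,-6,6,.112),(255,0,255))
        col.append(g)
    out.append(np.vstack(col))
cv2.imwrite('pics/ov.png',np.hstack(out))
E
```

```text
(no output)
```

View pics/ov.png

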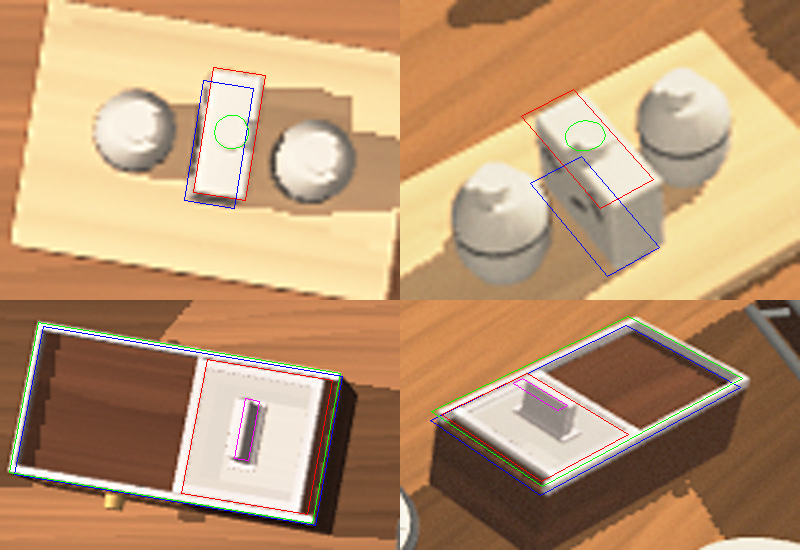

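```bash
python3 - <<'E'
from h import *
for n in('scene','top'):
    i=cams.camera_info(n);print({k:v for k,v in i.items() if k!='extrinsics'});E=np.array(i['extrinsics']);print(-E[:3,:3].T@E[:3,3])
print(px('scene',[[0,0,0],[.494,-.0378,.05]]),px('top',[[0,0,0]]))
s=cv2.imread('pics/scene0.png');c=comp(lowsat(s),(360,245));e=cv2.fitEllipse(cv2.convexHull(c));print(e,at('scene',[e[0]],.05))
# TCP check
s=env.get_state();print(px('scene',[s['ee_pos']]),px('top',[s['ee_pos']]))
E
```

```text
{'vertical_fov': 48.355884604046715, 'cx': 314.0924645459854, 'cy': 243.74177810786537}
[ 1.0454163  -0.70072781  0.7824064 ]
{'vertical_fov': 44.48500013260587, 'cx': 324.7527712035137, 'cy': 245.42316760149063}
[ 0.34560738 -0.16060495  1.30922681]
[[244.87764554 174.67232228]
 [371.65894553 250.55368657]] [[247.35985288 437.93546976]]
((374.44671630859375, 253.0668182373047), (54.075897216796875, 84.98714447021484), 94.11495971679688) [[ 0.50352287 -0.03970001  0.05      ]]
[[423.91708116  51.85253159]] [[-56.90547419 369.60364005]]
```

```bash
cat > go.py <<'E'
import sys,numpy as np
from cell import env
from scipy.spatial.transform import Rotation as Ro
s=env.get_state();R=Ro.from_rotvec(s['eef_rot']).as_matrix();p=s['ee_pos']
ang=np.degrees(np.arctan2(R[1,1],R[0,1]))
print('t%.2f'%s['time'],np.round(p*1e3,1),'yaw(toolY) %.1f'%ang,'gap %.3f'%s['finger_gap'],'grip %.1f'%s['grip_force'],'F',np.round(s['force'],1),'tilt',np.round(R[:,2],3),'j',np.round(s['joint_positions'],2))
if len(sys.argv)>1:
    t=np.array(sys.argv[1:4],float)/1e3;a=float(sys.argv[4])
    d=-(((a-ang)+90)%180-90);print('shift',np.round(R.T@(t-p)*1e3,1),'turn %.3f'%np.radians(d),'rows %.1f'%max(np.linalg.norm(t-p)/.0417,abs(d)/7.16))
E
python3 go.py 575.5 170.5 180 81.8
```

```text
t0.80 [170.8 522.8 239.3] yaw(toolY) 71.9 gap 1.001 grip 0.0 F [-0.  -0.  -0.9] tilt [ 0.  0. -1.] j [ 1.19  0.3   1.52 -0.    1.32 -0.07]
shift [-494.1 -209.2   59.3] turn -0.173 rows 12.9
```

Emit:
arm_command(
  rows=[
    [1, [-494, -209, 59], -0.175],
    [1, [-494, -209, 59], -0.175],
    [1, [-494, -209, 59], -0.175],
    [1, [-494, -209, 59], -0.175],
    [1, [-494, -209, 59], -0.175],
  ],
)

```text
time: 1.22
ee_pos: [0.3258, 0.3875, 0.2168]
eef_rot: [0.22, 3.134, 0.0]
force: [1.4, 1.0, 0.5]
finger_gap: 1.0
grip_force: 0.0
```

```bash
python3 go.py 575.5 170.5 180 81.8
```

```text
t1.22 [325.8 387.5 216.8] yaw(toolY) 82.0 gap 1.000 grip 0.0 F [1.4 1.  0.5] tilt [ 0.  0. -1.] j [ 0.8   0.22  1.67  0.    1.25 -0.63]
shift [-277.6 -179.9   36.8] turn 0.003 rows 8.0
```

Emit:
arm_command(
  rows=[
    [1, [-260, -168, 34], 0],
    [1, [-260, -168, 34], 0],
    [1, [-260, -168, 34], 0],
    [1, [-260, -168, 34], 0],
    [1, [-260, -168, 34], 0],
  ],
)

```text
time: 1.63
ee_pos: [0.4825, 0.2516, 0.1941]
eef_rot: [0.221, 3.133, 0.0]
force: [0.9, 0.5, -0.2]
finger_gap: 1.002
grip_force: 0.0
```

```bash
python3 go.py 575.5 170.5 180 81.8
```

```text
t1.63 [482.5 251.6 194.1] yaw(toolY) 81.9 gap 1.002 grip 0.0 F [ 0.9  0.5 -0.2] tilt [ 0.  0. -1.] j [ 0.41  0.33  1.59  0.    1.22 -1.02]
shift [-103.4  -67.2   14.1] turn 0.002 rows 3.0
```

Emit:
arm_command(
  rows=[
    [1, [-103, -67, 14], 0],
    [1, [-103, -67, 14], 0],
    [1, [-103, -67, 14], 0],
    [1, [-103, -67, 14], 0],
    [1, [-103, -67, 14], 0],
  ],
)

```text
time: 2.05
ee_pos: [0.5746, 0.1709, 0.1792]
eef_rot: [-0.225, -3.132, 0.001]
force: [0.0, -0.3, -0.5]
finger_gap: 0.999
grip_force: 0.0
```

```bash
python3 go.py; python3 - <<'E'
from h import *
out=[]
p=env.get_state()['ee_pos']
for n,(x,y,w,h,k) in(('top',(95,110,100,90,4)),('scene',(425,130,100,90,4))):
    im=cams.get_image(n);cv2.imwrite(f'pics/{n}1.png',im);g=crop(im,x,y,w,h,k)
    q=np.array([p+[0,0,-.008],p+[0,0,.011]]);u=px(n,q);print(n,u)
    for a in u:cv2.circle(g,tuple(np.round((a-[x,y]+.5)*k).astype(int).tolist()),3,(0,0,255),1)
    out.append(g)
cv2.imwrite('pics/g1.png',np.hstack(out))
E
```

```text
t2.05 [574.6 170.9 179.2] yaw(toolY) 81.8 gap 0.999 grip 0.0 F [ 0.  -0.3 -0.5] tilt [-0.001 -0.    -1.   ] j [ 0.23  0.46  1.44  0.    1.24 -1.2 ]
top [[158.24271472 160.59363074]
 [155.45610642 158.56367151]]
scene [[470.98301715 178.0200891 ]
 [472.51244471 170.17429065]]
```

View pics/g1.png

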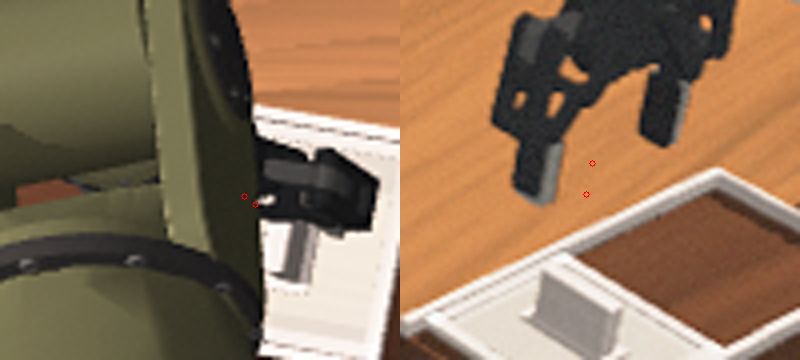

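```bash
python3 - <<'E'
from h import *
print(at('scene',[[466,202.7]],.112),at('top',[[166.6,168]],.112))
t=cv2.imread('pics/top0.png');print(t[162:176:3,158:178].mean(2).astype(int))
E
```

```text
[[0.57665735 0.1662759  0.112     ]] [[0.57147103 0.17030243 0.112     ]]
[[219 219 218 217 227 246 245 244 244 248 171  91  86  86  84 152 167 160
  228 236]
 [218 218 218 220 246 246 244 243 245 207 113  83  87  84 118 159 146 192
  231 234]
 [218 218 218 192 240 244 242 243 244 161  89  87  87  84 154 168 146 224
  235 232]
 [218 218 224 246 244 242 242 249 198 101  85  88  84 134 163 146 195 230
  233 233]
 [219 217 236 244 242 242 243 237 143  86  88  86 100 157 169 148 224 235
  234 233]]
```

Emit:
arm_command(
  rows=[
    [1, [0, 0, 42], 0],
    [1, [0, 0, 82], 0],
    [1, [0, 0, 82], 0],
    [1, [0, 0, 82], 0],
  ],
  newtons=40,
)

```text
time: 2.48
ee_pos: [0.5727, 0.1733, 0.0978]
eef_rot: [-0.219, -3.131, 0.001]
force: [0.8, 0.6, 1.1]
finger_gap: 0.998
grip_force: 0.0
```

Emit:
arm_command(
  rows=[
    [0, [0, 0, 0], 0],
    [0, [0, 0, 0], 0],
    [0, [0, 0, 0], 0],
    [0, [0, 0, 0], 0],
    [0, [0, 0, 0], 0],
  ],
)

```text
time: 2.9
ee_pos: [0.5741, 0.1726, 0.0991]
eef_rot: [0.221, 3.132, 0.001]
force: [0.8, -0.1, 0.7]
finger_gap: 0.301
grip_force: 0.0
```

Emit:
arm_command(
  rows=[
    [0, [0, 0, 0], 0],
    [0, [0, 0, 0], 0],
    [0, [0, 0, 0], 0],
    [0, [0, 0, 0], 0],
    [0, [0, 0, 0], 0],
  ],
)

```text
time: 3.32
ee_pos: [0.574, 0.1726, 0.0988]
eef_rot: [0.221, 3.133, 0.001]
force: [-2.5, 0.4, 5.9]
finger_gap: 0.132
grip_force: 39.7
```

```bash
python3 go.py
```

```text
t3.32 [574.  172.6  98.8] yaw(toolY) 81.9 gap 0.132 grip 39.7 F [-2.5  0.4  5.9] tilt [ 0.001  0.    -1.   ] j [ 0.23  0.55  1.51  0.    1.08 -1.2 ]
```

Emit:
arm_command(
  rows=[
    [0, [0, 10, 0], 0],
    [0, [0, 30, 0], 0],
    [0, [0, 55, 0], 0],
    [0, [0, 80, 0], 0],
    [0, [0, 100, 0], 0],
  ],
)

```text
time: 3.73
ee_pos: [0.5887, 0.2726, 0.0989]
eef_rot: [0.221, 3.131, 0.001]
force: [6.4, -3.3, 2.1]
finger_gap: 0.13
grip_force: 39.7
```

Emit:
arm_command(
  rows=[
    [0, [0, 10, 0], 0],
    [0, [0, 16, 0], 0],
    [0, [0, 20, 0], 0],
    [0, [0, 20, 0], 0],
  ],
)

```text
time: 4.07
ee_pos: [0.5911, 0.2882, 0.0988]
eef_rot: [-0.223, -3.133, 0.009]
force: [-6.8, -25.1, 14.1]
finger_gap: 0.129
grip_force: 42.5
```

```bash
python3 go.py
```

```text
t4.07 [591.1 288.2  98.8] yaw(toolY) 81.9 gap 0.129 grip 42.5 F [ -6.8 -25.1  14.1] tilt [-0.001 -0.006 -1.   ] j [ 0.4   0.67  1.31 -0.01  1.16 -1.03]
```

Emit:
arm_command(
  rows=[
    [0, [0, -2, 0], 0],
    [1, [0, -2, 0], 0],
    [1, [0, -2, 0], 0],
    [1, [0, -2, 0], 0],
    [1, [0, -2, 0], 0],
  ],
)

```text
time: 4.48
ee_pos: [0.5902, 0.2896, 0.0979]
eef_rot: [-0.22, -3.134, 0.0]
force: [-0.6, -0.6, -0.6]
finger_gap: 0.693
grip_force: 0.0
```

Emit:
arm_command(
  rows=[
    [1, [0, 0, 0], 0],
    [1, [0, 0, -40], 0],
    [1, [0, 0, -80], 0],
    [1, [0, 0, -100], 0],
  ],
)

```text
time: 4.82
ee_pos: [0.5911, 0.2898, 0.203]
eef_rot: [0.22, 3.129, 0.004]
force: [0.3, 0.1, 0.2]
finger_gap: 1.0
grip_force: 0.0
```

```bash
python3 go.py 505 -322 160 -8.1
```

```text
t4.82 [591.1 289.8 203. ] yaw(toolY) 81.9 gap 1.000 grip 0.0 F [0.3 0.1 0.2] tilt [ 0.005  0.002 -1.   ] j [ 0.4   0.57  1.22  0.    1.34 -1.03]
shift [-3.00e-01 -6.18e+02  4.14e+01] turn -1.570 rows 14.9
```

Emit:
arm_command(
  rows=[
    [1, [0, -618, 0], 1.57],
    [1, [0, -618, 0], 1.57],
    [1, [0, -618, 0], 1.57],
    [1, [0, -618, 0], 1.57],
    [1, [0, -618, 0], 1.57],
  ],
)

```text
time: 5.23
ee_pos: [0.5604, 0.0815, 0.1982]
eef_rot: [1.182, 2.911, 0.0]
force: [0.8, 0.1, -1.1]
finger_gap: 1.001
grip_force: 0.0
```

```bash
python3 go.py 505 -322 190 -8.1
```

```text
t5.23 [560.4  81.5 198.2] yaw(toolY) 45.8 gap 1.001 grip 0.0 F [ 0.8  0.1 -1.1] tilt [ 0.  0. -1.] j [ 0.08  0.37  1.52  0.    1.25 -0.72]
shift [-241.6 -327.9    8.2] turn 0.941 rows 9.8
```

Emit:
arm_command(
  rows=[
    [1, [-242, -328, 8], 0.94],
    [1, [-242, -328, 8], 0.94],
    [1, [-242, -328, 8], 0.94],
    [1, [-242, -328, 8], 0.94],
    [1, [-242, -328, 8], 0.94],
  ],
)

```text
time: 5.65
ee_pos: [0.5335, -0.1253, 0.1942]
eef_rot: [2.02, 2.406, 0.0]
force: [1.2, -0.1, 0.5]
finger_gap: 0.999
grip_force: 0.0
```

```bash
python3 go.py 505 -322 170 -8.1
```

```text
t5.65 [ 533.5 -125.3  194.2] yaw(toolY) 10.0 gap 0.999 grip 0.0 F [ 1.2 -0.1  0.5] tilt [ 0. -0. -1.] j [-0.3   0.34  1.58  0.    1.22 -0.47]
shift [-188.8  -62.2   24.2] turn 0.316 rows 4.8
```

Emit:
arm_command(
  rows=[
    [1, [-189, -62, 24], 0.316],
    [1, [-189, -62, 24], 0.316],
    [1, [-189, -62, 24], 0.316],
    [1, [-189, -62, 24], 0.316],
    [1, [-189, -62, 24], 0.316],
  ],
)

```text
time: 6.07
ee_pos: [0.506, -0.3232, 0.1697]
eef_rot: [2.369, 2.064, -0.0]
force: [0.5, 0.1, 0.4]
finger_gap: 0.996
grip_force: 0.0
```

Emit:
arm_command(
  rows=[
    [1, [0, 0, 40], 0],
    [1, [0, 0, 60], 0],
    [1, [0, 0, 60], 0],
  ],
)

```text
time: 6.32
ee_pos: [0.505, -0.3198, 0.1053]
eef_rot: [-2.363, -2.059, 0.003]
force: [-0.3, 0.8, -0.7]
finger_gap: 0.999
grip_force: 0.0
```

```bash
python3 go.py 505 -322 42 -8.1; python3 - <<'E'
from h import *
out=[]
p=env.get_state()['ee_pos'];a=-.14
for n,(x,y,w,h,k) in(('top',(350,160,100,90,4)),('scene',(225,260,100,90,4))):
    im=cams.get_image(n);cv2.imwrite(f'pics/{n}2.png',im);g=crop(im,x,y,w,h,k)
    off=[0,0] if n=='top' else [3.3,.3]
    q,r=slab_pts(.505,-.322,a,.015)
    for s in(q[1::2][[0,1,3,2]],r):cv2.polylines(g,[np.round((px(n,s)+off-[x,y]+.5)*k-.5).astype(np.int32)],True,(0,0,255),1)
    d=np.array([np.cos(a),np.sin(a),0])*.0425
    for v in(px(n,[p+d+[0,0,.005],p-d+[0,0,.005]])+off):cv2.circle(g,tuple(np.round((v-[x,y]+.5)*k).astype(int).tolist()),3,(0,255,0),1)
    out.append(g)
cv2.imwrite('pics/g2.png',np.hstack(out))
E
```

```text
t6.32 [ 505.  -319.8  105.3] yaw(toolY) -7.8 gap 0.999 grip 0.0 F [-0.3  0.8 -0.7] tilt [-0.006  0.004 -1.   ] j [-0.63  0.54  1.5   0.    1.1  -0.49]
shift [-2.4  0.8 63.3] turn 0.004 rows 1.5
```

View pics/g2.png

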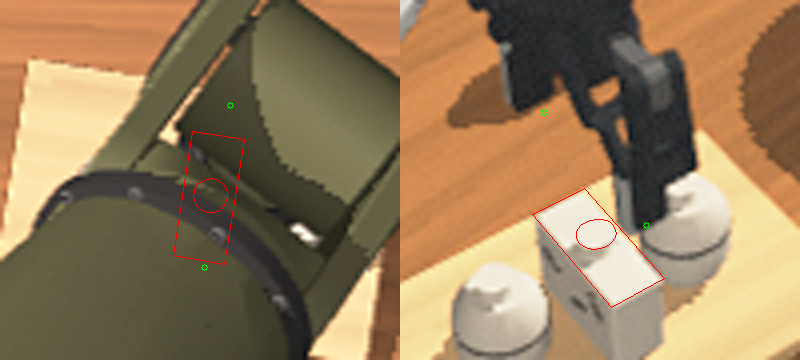

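The scene view shows that my vase estimate of (505,−322), shown as the red outline, matches the slab. I'll descend until the tips are just above it and compare directly.

Emit:
arm_command(
  rows=[
    [1, [-1, 1, 30], 0],
    [1, [-1, 1, 36], 0],
    [1, [-1, 1, 36], 0],
    [1, [-1, 1, 36], 0],
  ],
)

```text
time: 6.75
ee_pos: [0.5083, -0.3217, 0.0756]
eef_rot: [2.366, 2.065, 0.0]
force: [-0.4, 0.5, 0.4]
finger_gap: 0.999
grip_force: 0.0
```

```bash
python3 go.py 505 -322 42 -8.1; python3 - <<'E'
from h import *
im=cams.get_image('scene');cv2.imwrite('pics/scene3.png',im);cv2.imwrite('pics/g3.png',crop(im,225,275,100,80,8))
E
```

```text
t6.75 [ 508.3 -321.7   75.6] yaw(toolY) -7.8 gap 0.999 grip 0.0 F [-0.4  0.5  0.4] tilt [ 0.001 -0.001 -1.   ] j [-0.63  0.59  1.51 -0.    1.04 -0.49]
shift [-0.7 -3.3 33.6] turn 0.006 rows 0.8
```

View pics/g3.png

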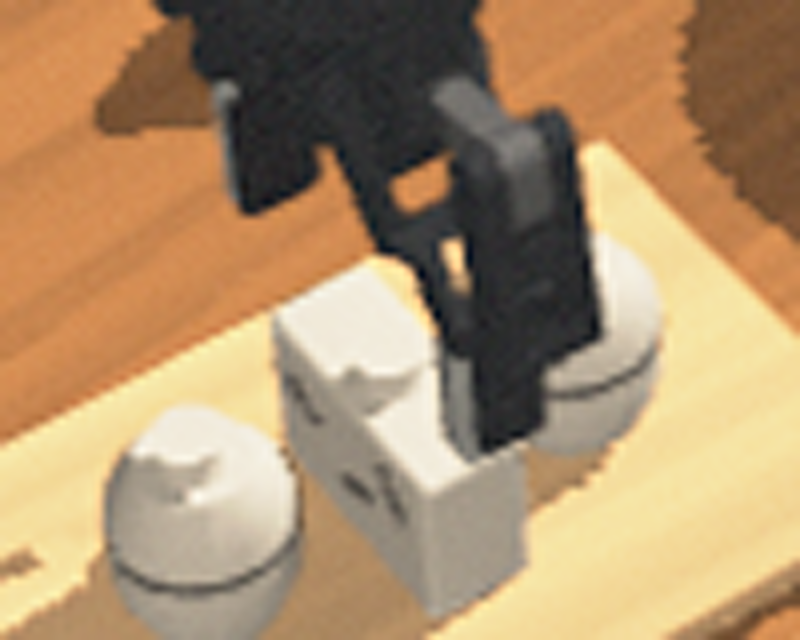

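The near tip stands slightly short of the vase's near end at (435,490), and the far tip is well outside the far end. I'll move about 4 mm in +x and descend while watching the force.

Emit:
arm_command(
  rows=[
    [1, [0, 4, 0], 0],
    [1, [0, 4, 8], 0],
    [1, [0, 4, 16], 0],
    [1, [0, 4, 20], 0],
    [1, [0, 4, 24], 0],
  ],
)

```text
time: 7.22
ee_pos: [0.5114, -0.322, 0.049]
eef_rot: [-2.366, -2.065, 0.0]
force: [-0.4, -0.3, -0.1]
finger_gap: 0.998
grip_force: 0.0
```

```bash
python3 go.py 510 -322 35 -8.1
```

```text
t7.22 [ 511.4 -322.    49. ] yaw(toolY) -7.8 gap 0.998 grip 0.0 F [-0.4 -0.3 -0.1] tilt [-0.001  0.001 -1.   ] j [-0.62  0.63  1.51 -0.    1.   -0.49]
shift [-0.2 -1.4 14.1] turn 0.005 rows 0.3
```

Emit:
arm_command(
  rows=[
    [1, [0, 0, 7], 0],
    [1, [0, 0, 14], 0],
    [1, [0, 0, 14], 0],
    [0.8, [0, 0, 14], 0],
    [0.75, [0, 0, 14], 0],
  ],
  newtons=30,
)

```text
time: 7.63
ee_pos: [0.5118, -0.3223, 0.0363]
eef_rot: [2.367, 2.065, -0.0]
force: [-0.8, 0.0, -1.6]
finger_gap: 0.792
grip_force: 34.8
```

Emit:
arm_command(
  rows=[
    [0.7, [0, 0, 0], 0],
    [0.7, [0, 0, 0], 0],
    [0.7, [0, 0, 0], 0],
    [0.7, [0, 0, 0], 0],
    [0.7, [0, 0, 0], 0],
  ],
)

```text
time: 8.05
ee_pos: [0.5118, -0.3223, 0.0362]
eef_rot: [2.367, 2.065, 0.0]
force: [-0.5, 0.2, 1.0]
finger_gap: 0.786
grip_force: 35.0
```

```bash
python3 go.py
```

```text
t8.05 [ 511.8 -322.3   36.2] yaw(toolY) -7.8 gap 0.786 grip 35.0 F [-0.5  0.2  1. ] tilt [ 0. -0. -1.] j [-0.62  0.65  1.52 -0.    0.97 -0.49]
```

Emit:
arm_command(
  rows=[
    [0.5, [0, 0, -5], 0],
    [0.5, [0, 0, -20], 0],
    [0.5, [0, 0, -45], 0],
    [0.5, [0, 0, -75], 0],
    [0.5, [0, 0, -100], 0],
  ],
)

```text
time: 8.47
ee_pos: [0.5117, -0.3222, 0.138]
eef_rot: [2.367, 2.065, 0.0]
force: [0.9, -0.1, -0.7]
finger_gap: 0.792
grip_force: 34.8
```

```bash
python3 go.py 496 -38 135 -8; python3 - <<'E'
from h import *
# refine wheel centre: bright paper only, both cams, using circle at z=.05
for n,f,p in(('top','top0',(270,200)),('scene','scene0',(360,245))):
    im=cv2.imread(f'pics/{f}.png');m=(im.min(2)>150).astype(np.uint8);c=cv2.convexHull(comp(m,p))[:,0]
    w=at(n,c,.05)[:,:2]*1e3;(a,b),r=cv2.minEnclosingCircle(w.astype(np.float32))
    A=np.c_[2*w,np.ones(len(w))];s=np.linalg.lstsq(A,(w**2).sum(1),rcond=None)[0];print(n,a,b,r,s[:2],np.sqrt(s[2]+s[0]**2+s[1]**2))
E
```

```text
t8.47 [ 511.7 -322.2  138. ] yaw(toolY) -7.8 gap 0.792 grip 34.8 F [ 0.9 -0.1 -0.7] tilt [ 0. -0. -1.] j [-0.62  0.52  1.46  0.    1.16 -0.49]
shift [279.5 -54.1   2.9] turn 0.004 rows 6.8
top 494.03533935546875 -38.02977752685547 82.79764556884766 [494.33302253 -38.21853628] 82.15448813098718
scene 497.50872802734375 -34.48752975463867 83.03263854980469 [497.4239283  -34.54566206] 82.53378445639676
```

Emit:
arm_command(
  rows=[
    [0.5, [20, -4, -5], 0],
    [0.5, [60, -11, -5], 0],
    [0.5, [100, -19, -5], 0],
    [0.5, [140, -27, -5], 0],
    [0.5, [180, -34, -5], 0],
  ],
)

```text
time: 8.88
ee_pos: [0.5018, -0.1376, 0.1413]
eef_rot: [2.368, 2.065, 0.0]
force: [0.5, 0.0, -1.0]
finger_gap: 0.79
grip_force: 34.8
```

Emit:
arm_command(
  rows=[
    [0.5, [40, -8, 0], 0],
    [0.5, [75, -14, 0], 0],
    [0.5, [97, -18, 0], 0],
    [0.5, [101, -19, 0], 0],
    [0.5, [101, -19, 0], 0],
  ],
)

```text
time: 9.3
ee_pos: [0.4973, -0.0354, 0.1414]
eef_rot: [2.365, 2.068, 0.0]
force: [0.9, -0.3, -0.9]
finger_gap: 0.789
grip_force: 34.8
```

```bash
python3 go.py 497 -37 80 -8
```

```text
t9.30 [497.3 -35.4 141.4] yaw(toolY) -7.7 gap 0.789 grip 34.8 F [ 0.9 -0.3 -0.9] tilt [ 0. -0. -1.] j [-0.14  0.29  1.77 -0.    1.07 -0.01]
shift [-1.6 -0.1 61.4] turn 0.006 rows 1.5
```

Emit:
arm_command(
  rows=[
    [0.5, [-1, 0, 30], 0],
    [0.5, [-1, 0, 55], 0],
    [0.5, [-1, 0, 65], 0],
    [0.5, [-1, 0, 65], 0],
  ],
)

```text
time: 9.63
ee_pos: [0.4962, -0.0383, 0.0742]
eef_rot: [-2.366, -2.062, 0.004]
force: [0.5, -0.3, -1.8]
finger_gap: 0.792
grip_force: 34.7
```

Emit:
arm_command(
  rows=[
    [0.5, [0, 0, 1], 0],
    [0.5, [0, 0, 2], 0],
    [0.5, [0, 0, 3], 0],
    [0.5, [0, 0, 3], 0],
  ],
)

```text
time: 9.97
ee_pos: [0.4976, -0.0378, 0.0738]
eef_rot: [2.366, 2.065, 0.001]
force: [-0.9, 0.3, -1.8]
finger_gap: 0.795
grip_force: 34.7
```

Emit:
arm_command(
  rows=[
    [0.5, [0, 0, 1], 0],
    [0.5, [0, 0, 2], 0],
    [0.5, [0, 0, 2], 0],
  ],
)

```text
time: 10.22
ee_pos: [0.4973, -0.0376, 0.0712]
eef_rot: [2.367, 2.065, 0.0]
force: [0.4, -0.3, -2.2]
finger_gap: 0.788
grip_force: 34.8
```

```bash
python3 go.py
```

```text
t10.22 [497.3 -37.6  71.2] yaw(toolY) -7.8 gap 0.788 grip 34.8 F [ 0.4 -0.3 -2.2] tilt [ 0. -0. -1.] j [-0.15  0.4   1.82 -0.    0.92 -0.01]
```

Emit:
arm_command(
  rows=[
    [0.5, [0, 0, 1], 0],
    [0.5, [0, 0, 1], 0],
  ],
)

```text
time: 10.38
ee_pos: [0.4973, -0.0376, 0.0711]
eef_rot: [2.367, 2.065, 0.0]
force: [-6.7, 0.5, 16.0]
finger_gap: 0.791
grip_force: 36.8
```

Emit:
arm_command(
  rows=[
    [0.5, [0, 0, 1], 0],
    [0.5, [0, 0, 1], 0],
  ],
)

```text
time: 10.55
ee_pos: [0.4974, -0.0376, 0.071]
eef_rot: [2.367, 2.065, 0.0]
force: [-13.2, 0.8, 30.7]
finger_gap: 0.79
grip_force: 38.7
```

Emit:
arm_command(
  rows=[
    [0.5, [0, 0, -1], 0],
    [0.5, [0, 0, -2], 0],
    [0.9, [0, 0, -2], 0],
    [1, [0, 0, -2], 0],
    [1, [0, 0, -2], 0],
  ],
)

```text
time: 10.97
ee_pos: [0.4972, -0.0376, 0.0709]
eef_rot: [-2.367, -2.065, 0.0]
force: [-0.9, 0.4, -0.1]
finger_gap: 0.999
grip_force: 0.0
```

Emit:
arm_command(
  rows=[
    [1, [0, 0, 0], 0],
    [1, [0, 0, -25], 0],
    [1, [0, 0, -65], 0],
    [1, [0, 0, -100], 0],
    [1, [0, 0, -100], 0],
  ],
)

```text
time: 11.38
ee_pos: [0.4995, -0.0379, 0.1774]
eef_rot: [2.362, 2.061, 0.01]
force: [0.9, -0.1, 1.3]
finger_gap: 0.998
grip_force: 0.0
```

```bash
python3 go.py 497.3 -37.6 150 82.2
```

```text
t11.38 [499.5 -37.9 177.4] yaw(toolY) -7.8 gap 0.998 grip 0.0 F [ 0.9 -0.1  1.3] tilt [ 0.009 -0.001 -1.   ] j [-0.15  0.25  1.74 -0.    1.15 -0.01]
shift [ 0.  -2.5 27.4] turn -1.571 rows 12.6
```

Emit:
arm_command(
  rows=[
    [1, [0, 0, 0], -1.57],
    [1, [0, 0, 0], -1.57],
    [1, [0, 0, 0], -1.57],
    [1, [0, 0, 0], -1.57],
    [1, [0, 0, 0], -1.57],
  ],
)

```text
time: 11.8
ee_pos: [0.4972, -0.0376, 0.1709]
eef_rot: [-1.609, -2.698, 0.0]
force: [0.2, 0.4, 0.7]
finger_gap: 1.001
grip_force: 0.0
```

Emit:
arm_command(
  rows=[
    [1, [0, 0, 0], -0.946],
    [1, [0, 0, 0], -0.946],
    [1, [0, 0, 0], -0.946],
    [1, [0, 0, 0], -0.946],
    [1, [0, 0, 0], -0.946],
  ],
)

```text
time: 12.22
ee_pos: [0.4972, -0.0376, 0.1708]
eef_rot: [-0.702, -3.062, 0.0]
force: [-0.2, 0.0, -0.6]
finger_gap: 0.999
grip_force: 0.0
```

```bash
python3 go.py 497.3 -37.6 140 82.2
```

```text
t12.22 [497.2 -37.6 170.8] yaw(toolY) 64.2 gap 0.999 grip 0.0 F [-0.2  0.  -0.6] tilt [-0.  0. -1.] j [-0.15  0.26  1.74 -0.    1.14 -1.27]
shift [-0.1  0.1 30.8] turn -0.314 rows 2.5
```

Emit:
arm_command(
  rows=[
    [1, [0, 0, 0], -0.314],
    [1, [0, 0, 0], -0.314],
    [1, [0, 0, 0], -0.314],
    [1, [0, 0, 30], -0.314],
    [1, [0, 0, 60], -0.314],
  ],
)

```text
time: 12.63
ee_pos: [0.498, -0.0377, 0.1113]
eef_rot: [0.223, 3.13, -0.0]
force: [0.1, 0.4, -0.8]
finger_gap: 0.999
grip_force: 0.0
```

Emit:
arm_command(
  rows=[
    [1, [0, 0, 20], 0],
    [1, [0, 0, 36], 0],
    [1, [0, 0, 39], 0],
    [1, [0, 0, 39], 0],
  ],
)

```text
time: 12.97
ee_pos: [0.4968, -0.0375, 0.0714]
eef_rot: [-0.224, -3.132, -0.0]
force: [0.0, -0.6, 0.4]
finger_gap: 1.001
grip_force: 0.0
```

```bash
python3 go.py 497.3 -37.6 71 82.2
```

```text
t12.97 [496.8 -37.5  71.4] yaw(toolY) 81.8 gap 1.001 grip 0.0 F [ 0.  -0.6  0.4] tilt [-0.002  0.    -1.   ] j [-0.15  0.4   1.82  0.    0.92 -1.58]
shift [-0.5  0.   0.4] turn -0.007 rows 0.1
```

Emit:
arm_command(
  rows=[
    [0.2, [0, 0, 0], 0],
    [0.2, [0, 0, 0], 0],
    [0.2, [0, 0, 0], 0],
    [0.2, [0, 0, 0], 0],
    [0.2, [0, 0, 0], 0],
  ],
)

```text
time: 13.38
ee_pos: [0.4975, -0.0377, 0.0727]
eef_rot: [0.224, 3.132, -0.0]
force: [-0.6, -0.6, 3.7]
finger_gap: 0.321
grip_force: 30.3
```

Emit:
arm_command(
  rows=[
    [0.2, [0, 0, 0], 0],
    [0.2, [0, 0, 0], 0],
    [0.2, [0, 0, 0], 0],
    [0.2, [0, 0, 0], 0],
    [0.2, [0, 0, 0], 0],
  ],
)

```text
time: 13.8
ee_pos: [0.4975, -0.0377, 0.0726]
eef_rot: [0.224, 3.133, -0.0]
force: [-2.0, 0.3, 6.3]
finger_gap: 0.324
grip_force: 30.8
```

Emit:
arm_command(
  rows=[
    [0.1, [0, 0, -3], 0],
    [0.1, [0, 0, -15], 0],
    [0.1, [0, 0, -40], 0],
    [0.1, [0, 0, -65], 0],
    [0.1, [0, 0, -85], 0],
  ],
)

```text
time: 14.22
ee_pos: [0.4972, -0.0376, 0.1587]
eef_rot: [0.224, 3.133, -0.0]
force: [0.2, 0.1, -1.9]
finger_gap: 0.322
grip_force: 29.9
```

```bash
python3 go.py 574.6 168.9 160 81.8; python3 - <<'E'
from h import *
t=cams.get_image('top');s=cams.get_image('scene')
cv2.imwrite('pics/t4.png',t);cv2.imwrite('pics/s4.png',s)
cv2.imwrite('pics/g4.png',np.hstack([crop(t,60,110,160,130,2.5),crop(s,320,130,160,130,2.5)]))
E
```

```text
t14.22 [497.2 -37.6 158.7] yaw(toolY) 81.8 gap 0.322 grip 29.9 F [ 0.2  0.1 -1.9] tilt [ 0. -0. -1.] j [-0.15  0.27  1.76 -0.    1.11 -1.58]
shift [-47.2 215.4  -1.3] turn 0.000 rows 5.3
```

View pics/g4.png

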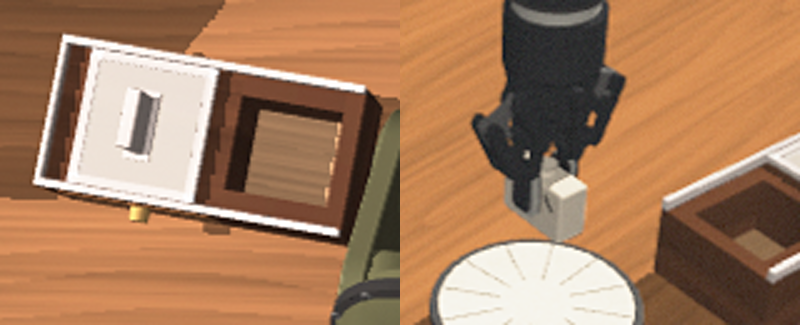

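```bash
python3 - <<'E'
from h import *
q,_=slab_pts(.4972,-.0376,-.142,.136)
u=px('scene',q);print('slab in scene crop coords (x+ end: -y bot,-y top,+y bot,+y top)',np.round((u[4:]-[320,130]+.5)*2.5+[400,0]))
c=np.array([[240,95],[350,113],[325,208],[222,190]])/2.5+[60,110]-.3
w=at('top',c,.072)[:,:2]*1e3;print(np.round(w),w.mean(0),[np.round(np.linalg.norm(w[i]-w[i-1])) for i in range(4)])
t=cv2.imread('pics/t4.png')
# outer tracks ends rect
c=np.array([[63,36],[364,87],[338,237],[34,184]])/2.5+[60,110]-.3
w=at('top',c,.082)[:,:2]*1e3;print(np.round(w),w.mean(0),w.mean(0)-70*np.array([.142,.99]))
g=crop(t,130,130,80,80,1);
print('row165',t[165,140:205].mean(1).astype(int))
print('col175',t[135:205,178].mean(1).astype(int))
E
python3 - <<'E'
import cv2
im=cv2.imread('pics/s4.png')
import sys;sys.path.insert(0,'.')
from h import crop
a=crop(im,355,185,50,45,8);b=crop(im,420,175,50,45,8)
cv2.imwrite('pics/g5.png',cv2.hconcat([a,b]))
E
```

```text
slab in scene crop coords (x+ end: -y bot,-y top,+y bot,+y top) [[553. 250.]
 [557. 202.]
 [580. 237.]
 [584. 189.]]
[[622. 206.]
 [609. 112.]
 [527. 130.]
 [540. 218.]] [574.51250721 166.68750696] [np.float64(83.0), np.float64(95.0), np.float64(84.0), np.float64(89.0)]
[[667. 356.]
 [629.  99.]
 [501. 116.]
 [540. 374.]] [584.28261906 236.06887772] [574.34261906 166.76887772]
row165 [248 209 106  50  45  46  45  43  68  74  70  70  72  46  28  24  26  26
  27  27  24  47 112 120 118 117 118 119 120 120 121 122 124 123 124 124
 124 122 122 121 121 119 119 117 118 119 119 119 119 119 120 122 122 123
 195 147  87  81  81  83  81  83  74  42  27]
col175 [135 139 135 137 189 253 252 180  78  80  82  82  81  82  82  81  78  28
  30  29  37 110 125 118 121 124 130 128 119 117 122 124 117 120 113 118
 119 119 124 126 123 126 114 113 120 124 122 109 111 121 125 117 111 115
 113 107  79  81  81  80  80  80  79 148 255 254 235  33  28  41]
```

View pics/g5.png

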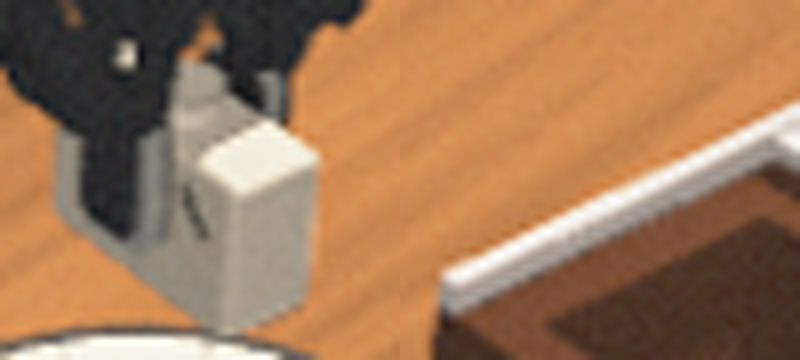

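```bash
python3 - <<'E'
from h import *
w=at('scene',[[422.8,210.2],[465.4,240.2]],.082)[:,:2]*1e3;print(w,np.linalg.norm(w[0]-w[1]),w.mean(0)+60*np.array([.142,.99]))
w=at('scene',[[385,209.1],[395,204.4]],.182)[:,:2];print(w)
E
python3 go.py 574.5 168 160 81.8
```

```text
[[505.405504   114.74332337]
 [630.89698752  93.31915546]] 127.30713809184309 [576.67124576 163.43123942]
[[ 0.52995569 -0.04921202]
 [ 0.53342473 -0.02413822]]
t14.32 [498.4 -37.8 160. ] yaw(toolY) 81.8 gap 0.321 grip 30.0 F [ 0.3 -0.3 -1.7] tilt [ 0.005 -0.001 -1.   ] j [-0.15  0.27  1.76 -0.    1.11 -1.58]
shift [-46.1 214.5   0.3] turn 0.000 rows 5.3
```

Emit:
arm_command(
  rows=[
    [0.1, [-5, 20, 0], 0],
    [0.1, [-13, 58, 0], 0],
    [0.1, [-22, 98, 0], 0],
    [0.1, [-31, 138, 0], 0],
    [0.1, [-39, 175, 0], 0],
  ],
)

```text
time: 14.73
ee_pos: [0.5607, 0.1321, 0.1557]
eef_rot: [-0.224, -3.132, 0.0]
force: [-1.1, -0.4, -1.0]
finger_gap: 0.324
grip_force: 30.0
```

Emit:
arm_command(
  rows=[
    [0.1, [-7, 28, 0], 0],
    [0.1, [-9, 39, 0], 0],
    [0.1, [-9, 39.6, 0], 0],
    [0.1, [-9, 39.6, 0], 0],
    [0.1, [-9, 39.6, 0], 0],
  ],
)

```text
time: 15.15
ee_pos: [0.5748, 0.1669, 0.1564]
eef_rot: [-0.225, -3.132, 0.001]
force: [0.2, -0.4, -1.9]
finger_gap: 0.323
grip_force: 30.1
```

Emit:
arm_command(
  rows=[
    [0.1, [0, 0, 20], 0],
    [0.1, [0, 0, 40], 0],
    [0.1, [0, 0, 47], 0],
    [0.1, [0, 0, 47], 0],
    [0.1, [0, 0, 47], 0],
  ],
)

```text
time: 15.57
ee_pos: [0.5754, 0.1673, 0.1106]
eef_rot: [0.225, 3.133, -0.0]
force: [1.0, 0.3, -0.2]
finger_gap: 0.324
grip_force: 30.0
```

```bash
python3 go.py 575.5 168 100 81.8; python3 - <<'E'
from h import *
s=cams.get_image('scene');cv2.imwrite('pics/g6.png',crop(s,410,130,100,90,8)[:600])
E
```

```text
t15.57 [575.4 167.3 110.6] yaw(toolY) 81.8 gap 0.324 grip 30.0 F [ 1.   0.3 -0.2] tilt [ 0. -0. -1.] j [ 0.22  0.54  1.5  -0.    1.1  -1.21]
shift [-0.   0.7 10.6] turn -0.001 rows 0.3
```

View pics/g6.png

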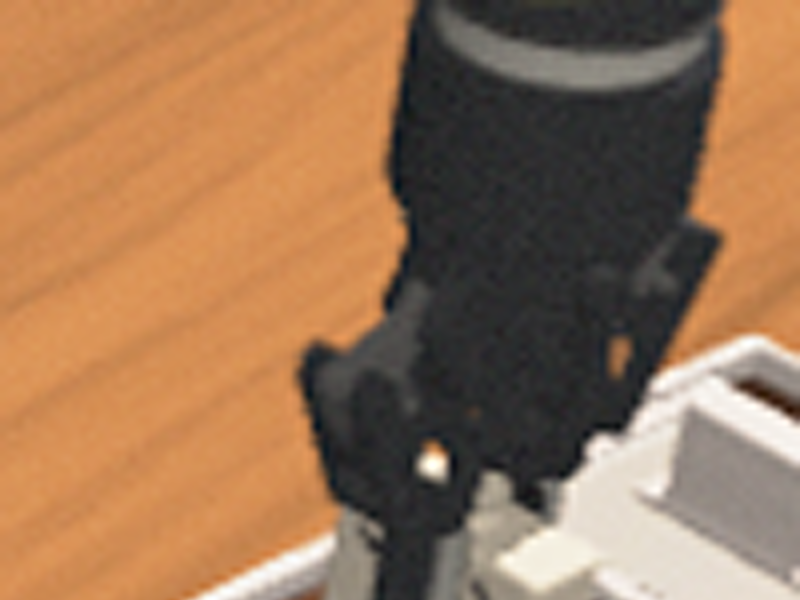

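Emit:
arm_command(
  rows=[
    [0.1, [0, 0, 6], 0],
    [0.1, [0, 0, 12], 0],
    [0.1, [0, 0, 13], 0],
  ],
)

```text
time: 15.87
ee_pos: [0.5749, 0.1679, 0.0962]
eef_rot: [-0.224, -3.133, 0.0]
force: [-0.4, 0.0, -2.5]
finger_gap: 0.324
grip_force: 30.0
```

Emit:
arm_command(
  rows=[
    [0.1, [0, 0, 1.5], 0],
    [0.1, [0, 0, 1.5], 0],
  ],
)

```text
time: 16.03
ee_pos: [0.5752, 0.168, 0.0953]
eef_rot: [-0.224, -3.133, 0.0]
force: [0.7, 0.7, -1.5]
finger_gap: 0.324
grip_force: 30.0
```

Emit:
arm_command(
  rows=[
    [0.1, [0, 0, 1.5], 0],
    [0.1, [0, 0, 1.5], 0],
  ],
)

```text
time: 16.2
ee_pos: [0.5752, 0.168, 0.0939]
eef_rot: [-0.224, -3.134, 0.0]
force: [-0.3, 0.1, -1.2]
finger_gap: 0.324
grip_force: 30.0
```

```bash
python3 go.py
```

```text
t16.20 [575.2 168.   93.9] yaw(toolY) 81.8 gap 0.324 grip 30.0 F [-0.3  0.1 -1.2] tilt [-0.  0. -1.] j [ 0.22  0.56  1.51  0.    1.07 -1.21]
```

Base is at 71 mm, the rim level; continue carefully.

Emit:
arm_command(
  rows=[
    [0.1, [0, 0, 1.5], 0],
    [0.1, [0, 0, 2], 0],
  ],
)

```text
time: 16.37
ee_pos: [0.5752, 0.168, 0.0919]
eef_rot: [0.224, 3.134, -0.0]
force: [-0.7, 0.5, -0.6]
finger_gap: 0.324
grip_force: 30.0
```

Emit:
arm_command(
  rows=[
    [0.1, [0, 0, 1.5], 0],
    [0.1, [0, 0, 2], 0],
  ],
)

```text
time: 16.53
ee_pos: [0.5752, 0.168, 0.0898]
eef_rot: [-0.224, -3.133, 0.0]
force: [0.3, -0.1, -2.2]
finger_gap: 0.32
grip_force: 30.0
```

Emit:
arm_command(
  rows=[
    [0.1, [0, 0, 1.5], 0],
    [0.1, [0, 0, 2], 0],
  ],
)

```text
time: 16.7
ee_pos: [0.5752, 0.168, 0.0878]
eef_rot: [-0.224, -3.133, 0.0]
force: [-0.4, -0.7, -2.0]
finger_gap: 0.32
grip_force: 30.0
```

Emit:
arm_command(
  rows=[
    [0.1, [0, 0, 6], 0],
    [0.1, [0, 0, 12], 0],
    [0.1, [0, 0, 18], 0],
    [0.1, [0, 0, 20], 0],
    [0.1, [0, 0, 20], 0],
  ],
)

```text
time: 17.12
ee_pos: [0.5749, 0.1679, 0.0671]
eef_rot: [-0.224, -3.132, 0.001]
force: [-0.2, 0.2, -2.1]
finger_gap: 0.325
grip_force: 30.0
```

Emit:
arm_command(
  rows=[
    [0.1, [0, 0, 6], 0],
    [0.1, [0, 0, 12], 0],
    [0.1, [0, 0, 18], 0],
    [0.1, [0, 0, 24], 0],
    [0.1, [0, 0, 25], 0],
  ],
)

```text
time: 17.53
ee_pos: [0.5747, 0.1678, 0.0416]
eef_rot: [-0.224, -3.132, 0.001]
force: [0.2, -0.4, -0.8]
finger_gap: 0.325
grip_force: 30.0
```

```bash
python3 go.py
```

```text
t17.53 [574.7 167.8  41.6] yaw(toolY) 81.8 gap 0.325 grip 30.0 F [ 0.2 -0.4 -0.8] tilt [-0.002 -0.    -1.   ] j [ 0.22  0.63  1.53 -0.    0.98 -1.21]
```

Contact is expected near TCP z of 37–38 mm.

Emit:
arm_command(
  rows=[
    [0.1, [0, 0, 1], 0],
    [0.1, [0, 0, 2], 0],
    [0.1, [0, 0, 2], 0],
  ],
)

```text
time: 17.78
ee_pos: [0.5753, 0.168, 0.041]
eef_rot: [0.224, 3.133, 0.0]
force: [-0.2, -1.3, -1.4]
finger_gap: 0.326
grip_force: 30.0
```

Emit:
arm_command(
  rows=[
    [0.1, [0, 0, 1], 0],
    [0.1, [0, 0, 1], 0],
  ],
)

```text
time: 17.95
ee_pos: [0.5753, 0.168, 0.0401]
eef_rot: [0.224, 3.133, 0.0]
force: [-0.6, -0.2, -2.0]
finger_gap: 0.325
grip_force: 30.0
```

Emit:
arm_command(
  rows=[
    [0.1, [0, 0, 1], 0],
    [0.1, [0, 0, 1], 0],
  ],
)

```text
time: 18.12
ee_pos: [0.5752, 0.168, 0.039]
eef_rot: [-0.224, -3.134, -0.0]
force: [-0.1, -0.2, -1.9]
finger_gap: 0.324
grip_force: 30.0
```

Emit:
arm_command(
  rows=[
    [0.1, [0, 0, 1], 0],
    [0.1, [0, 0, 1], 0],
  ],
)

```text
time: 18.28
ee_pos: [0.5752, 0.168, 0.0378]
eef_rot: [-0.224, -3.133, 0.0]
force: [0.1, 0.2, -1.6]
finger_gap: 0.325
grip_force: 30.0
```

Emit:
arm_command(
  rows=[
    [0.1, [0, 0, 0.7], 0],
    [0.1, [0, 0, 0.7], 0],
  ],
)

```text
time: 18.45
ee_pos: [0.5752, 0.168, 0.0377]
eef_rot: [0.224, 3.134, -0.0]
force: [-3.9, -1.2, 5.2]
finger_gap: 0.322
grip_force: 30.8
```

Emit:
arm_command(
  rows=[
    [0.35, [0, 0, -0.3], 0],
    [0.42, [0, 0, -0.3], 0],
    [0.5, [0, 0, -0.3], 0],
    [0.5, [0, 0, -0.3], 0],
    [0.5, [0, 0, -0.3], 0],
  ],
)

```text
time: 18.87
ee_pos: [0.5752, 0.168, 0.0376]
eef_rot: [-0.224, -3.134, 0.0]
force: [0.8, -0.0, -0.9]
finger_gap: 0.502
grip_force: 0.0
```

Emit:
arm_command(
  rows=[
    [0.5, [0, 0, -8], 0],
    [0.5, [0, 0, -20], 0],
    [0.5, [0, 0, -45], 0],
    [0.5, [0, 0, -80], 0],
    [0.5, [0, 0, -120], 0],
  ],
)

```text
time: 19.28
ee_pos: [0.5745, 0.1678, 0.159]
eef_rot: [-0.224, -3.132, 0.001]
force: [0.3, 0.6, 0.4]
finger_gap: 0.501
grip_force: 0.0
```

```bash
python3 go.py 590.4 288.4 155 81.8; python3 - <<'E'
from h import *
s=cams.get_image('scene');
q,r=slab_pts(.5752,.168,-.142,.015);u=px('scene',q)+[2.4,-1.6]
print(np.round(u[1::2],1)); print([(np.round(d['box']).tolist(),round(d['p'],2)) for d in find_in('slab_vase','scene')[:4]],[(np.round(d['box']).tolist(),round(d['p'],2)) for d in find_in('round_vase_a','scene')[:4]])
print(np.round(np.r_[u.min(0),u.max(0)-u.min(0)]))
E
```

```text
t19.28 [574.5 167.8 159. ] yaw(toolY) 81.8 gap 0.501 grip 0.0 F [0.3 0.6 0.4] tilt [-0.002 -0.    -1.   ] j [ 0.22  0.48  1.46  0.    1.2  -1.21]
shift [  1.5 121.6   3.9] turn 0.000 rows 2.9
[[448.8 214.3]
 [457.6 209.9]
 [471.9 229.5]
 [480.9 224.7]]
[([449.0, 212.0, 28.0, 20.0], 0.78), ([132.0, 280.0, 25.0, 44.0], 0.67), ([119.0, 330.0, 37.0, 42.0], 0.59)] [([255.0, 256.0, 22.0, 19.0], 0.79), ([238.0, 326.0, 22.0, 29.0], 0.74), ([291.0, 301.0, 18.0, 33.0], 0.6)]
[446. 210.  35.  36.]
```

Emit:
arm_command(
  rows=[
    [1, [1, 40, 0], 0],
    [1, [1, 80, 0], 0],
    [1, [1, 121, 0], 0],
    [1, [1, 121, 0], 0],
    [1, [1, 121, 0], 0],
  ],
)

```text
time: 19.85
ee_pos: [0.5908, 0.2895, 0.1566]
eef_rot: [-0.22, -3.133, 0.001]
force: [-0.3, -0.5, 0.3]
finger_gap: 0.998
grip_force: 0.0
```

Emit:
arm_command(
  rows=[
    [1, [0, 0, 30], 0],
    [1, [0, 0, 58], 0],
    [1, [0, 0, 58], 0],
    [0, [0, 0, 58], 0],
    [0, [0, 0, 58], 0],
  ],
  newtons=40,
)

```text
time: 20.27
ee_pos: [0.5922, 0.2874, 0.1014]
eef_rot: [0.225, 3.132, 0.001]
force: [0.2, -0.7, -0.5]
finger_gap: 0.751
grip_force: 0.0
```

Emit:
arm_command(
  rows=[
    [0, [0, 0, 0], 0],
    [0, [0, 0, 0], 0],
    [0, [0, 0, 0], 0],
    [0, [0, 0, 0], 0],
    [0, [0, 0, 0], 0],
  ],
)

```text
time: 20.68
ee_pos: [0.5917, 0.2879, 0.1005]
eef_rot: [0.224, 3.133, 0.0]
force: [-2.4, -1.1, 6.2]
finger_gap: 0.136
grip_force: 39.5
```

```bash
python3 go.py
```

```text
t20.68 [591.7 287.9 100.5] yaw(toolY) 81.8 gap 0.136 grip 39.5 F [-2.4 -1.1  6.2] tilt [ 0.001  0.    -1.   ] j [ 0.4   0.67  1.31 -0.    1.16 -1.03]
```

Emit:
arm_command(
  rows=[
    [0, [0, -10, 0], 0],
    [0, [0, -30, 0], 0],
    [0, [0, -55, 0], 0],
    [0, [0, -80, 0], 0],
    [0, [0, -100, 0], 0],
  ],
)

```text
time: 21.1
ee_pos: [0.5769, 0.1876, 0.1005]
eef_rot: [0.224, 3.133, 0.001]
force: [-1.1, 2.4, 5.4]
finger_gap: 0.127
grip_force: 40.8
```

Emit:
arm_command(
  rows=[
    [0, [0, -9, 0], 0],
    [0, [0, -15, 0], 0],
    [0, [0, -18, 0], 0],
    [0, [0, -18, 0], 0],
  ],
)

```text
time: 21.43
ee_pos: [0.5743, 0.1702, 0.1004]
eef_rot: [-0.225, -3.133, -0.0]
force: [-6.2, -0.0, 9.3]
finger_gap: 0.132
grip_force: 41.2
```

Emit:
arm_command(
  rows=[
    [0, [0, -1, 0], 0],
    [0, [0, -2, 0], 0],
    [0, [0, -2, 0], 0],
  ],
)

```text
time: 21.68
ee_pos: [0.5741, 0.1691, 0.1004]
eef_rot: [0.224, 3.133, 0.001]
force: [-5.9, 2.4, 8.4]
finger_gap: 0.131
grip_force: 41.1
```

```bash
python3 go.py
```

```text
t21.68 [574.1 169.1 100.4] yaw(toolY) 81.8 gap 0.131 grip 41.1 F [-5.9  2.4  8.4] tilt [ 0.     0.001 -1.   ] j [ 0.22  0.55  1.51  0.    1.08 -1.2 ]
```

Emit:
arm_command(
  rows=[
    [0, [0, -1, 0], 0],
    [0, [0, -1.5, 0], 0],
    [0, [0, -1.5, 0], 0],
  ],
)

```text
time: 21.93
ee_pos: [0.5742, 0.169, 0.1005]
eef_rot: [0.224, 3.132, 0.005]
force: [-1.6, 12.8, 4.9]
finger_gap: 0.131
grip_force: 40.7
```

Emit:
arm_command(
  rows=[
    [0, [0, -1, 0], 0],
    [0, [0, -1.5, 0], 0],
    [0, [0, -1.5, 0], 0],
  ],
)

```text
time: 22.18
ee_pos: [0.5741, 0.1689, 0.1004]
eef_rot: [0.223, 3.132, 0.008]
force: [0.7, 23.8, 1.9]
finger_gap: 0.127
grip_force: 40.5
```

Emit:
arm_command(
  rows=[
    [0, [0, 2, 0], 0],
    [0.3, [0, 2, 0], 0],
    [0.6, [0, 2, 0], 0],
    [1, [0, 2, 0], 0],
    [1, [0, 2, 0], 0],
  ],
)

```text
time: 22.6
ee_pos: [0.5742, 0.1677, 0.0995]
eef_rot: [-0.225, -3.133, 0.0]
force: [-0.1, -0.2, 0.4]
finger_gap: 0.694
grip_force: 0.0
```

Emit:
arm_command(
  rows=[
    [1, [0, 0, 0], 0],
    [1, [0, 0, 0], 0],
    [1, [0, 0, -40], 0],
    [1, [0, 0, -80], 0],
    [1, [0, 0, -120], 0],
  ],
)

```text
time: 23.02
ee_pos: [0.5739, 0.1679, 0.2209]
eef_rot: [-0.224, -3.132, 0.001]
force: [0.8, 0.3, -0.6]
finger_gap: 1.002
grip_force: 0.0
```

Emit:
arm_command(
  rows=[
    [1, [60, 0, 0], 0],
    [1, [110, 0, 0], 0],
    [1, [150, 0, 0], 0],
    [1, [190, 0, 0], 0],
    [1, [190, 0, 0], 0],
  ],
)

```text
time: 23.43
ee_pos: [0.3829, 0.1952, 0.2195]
eef_rot: [-0.223, -3.133, -0.0]
force: [-0.7, -0.5, -0.3]
finger_gap: 1.002
grip_force: 0.0
```

```bash
python3 go.py; python3 - <<'E'
from h import *
s=cams.get_image('scene');t=cams.get_image('top');o=cv2.imread('pics/scene0.png')
for n in('slab_vase','door','round_vase_a'):
  print(n,[[(np.round(d['box']).tolist(),round(d['p'],2)) for d in find_in(n,c)[:4]] for c in('scene','top')])
b=cv2.imread('pics/top0.png')
# shift of door/handle region vs start
for nm,a,c,(x,y,w,h) in(('scene',o,s,(445,185,50,40)),('sceneRound',o,s,(236,326,30,32)),('sceneRound2',o,s,(286,301,22,33)),('top',b,t,(155,150,25,35)),('topR1',b,t,(366,196,25,24)),('topR2',b,t,(414,203,21,24))):
    r=cv2.matchTemplate(c[y-15:y+h+15,x-15:x+w+15],a[y:y+h,x:x+w],cv2.TM_CCOEFF_NORMED);i=cv2.minMaxLoc(r);print(nm,np.array(i[3])-15,round(i[1],3))
E
```

```text
t23.43 [382.9 195.2 219.5] yaw(toolY) 81.9 gap 1.002 grip 0.0 F [-0.7 -0.5 -0.3] tilt [-0.  0. -1.] j [ 0.39  0.05  1.86  0.    1.23 -1.04]
slab_vase [[([121.0, 333.0, 35.0, 39.0], 0.74), ([135.0, 280.0, 19.0, 44.0], 0.56)], [([481.0, 262.0, 18.0, 34.0], 0.77), ([446.0, 310.0, 27.0, 35.0], 0.58)]]
door [[([432.0, 194.0, 72.0, 47.0], 0.87)], [([143.0, 139.0, 60.0, 60.0], 0.76)]]
round_vase_a [[([286.0, 298.0, 22.0, 36.0], 0.94), ([258.0, 254.0, 19.0, 24.0], 0.75), ([237.0, 324.0, 26.0, 32.0], 0.58)], [([338.0, 273.0, 24.0, 20.0], 0.84), ([367.0, 198.0, 24.0, 19.0], 0.75), ([232.0, 172.0, 83.0, 83.0], 0.21)]]
scene [-2  1] 0.991
sceneRound [0 0] 0.726
sceneRound2 [0 0] 0.923
top [3 1] 0.955
topR1 [0 0] 1.0
topR2 [0 0] 0.819
```

```bash
python3 -c "
from cell import env
print(env.sign_off())"
```

```text
the job is handed in; nothing more can be done
None
```

The slab vase is standing upright on the floor of the curing box's bay with the door slid shut to its stop; both round vases are standing in their places, and I handed the job in at about 23.5 s of the 72 s allowed.

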